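# Set out the sterilised ware on its cooling rests

### The job

Set the sterilised ware out to cool: put the long metal case squarely on the long pad and the short case squarely on the short pad, right way up, centred and in line with the pad. Set the wide domed cover, upturned as it lies, level in the ring rest, then cup the narrow domed cover, also upturned, inside it. Let go of everything and do not disturb the jar or the bottle.

Things in the scene. Friction and masses are not known exactly. Their poses are not given: they have to be found in the camera images.
- long_case_mid (a point): Long closed bright metal instrument case with small steam holes in its top, loose, 130 x 38 x 30 mm (x, y, z), about 0.3 kg. This point is its centre, 15 mm above its underside; x runs along its length, z up. Grip it across its 38 mm width.
- short_case_mid (a point): Short closed bright metal instrument case of the same make, loose, 74 x 38 x 30 mm (x, y, z), about 0.2 kg. This point is its centre, 15 mm above its underside; x along its length, z up.
- wide_cover_mid (a point): Wide domed metal cover, loose, lying upturned like a bowl, 62 mm across the rim, 30 mm high, wall 3 mm, floor 4 mm, about 90 g. Outer diameter 28 mm at the crown (bottom), 44 at 5 mm up, 54 at 13, 60 at 22, 62 at 30; 56 mm inside at the rim. Point: on its axis, 15 mm above the crown (half-way up); z up, out of the opening. Grip it across the outside near the rim.
- narrow_cover_mid (a point): Narrow steep domed metal cover, loose, lying upturned, 46 mm across the rim, 42 mm high, wall 3 mm, about 70 g. Outer diameter 24 mm at the crown, 36 at 6 mm up, 42 at 16, 46 at 42. Point: on its axis, 21 mm above the crown (half-way up); z up. In the wide cover it stands on its floor, this point 10 mm above the wide one's, its rim 16 mm above the wide rim: grip only its top 13 mm.
- long_pad_top (a point): Long flat grey silicone pad with a thin white outline, fixed, 150 x 58 mm, 5 mm thick: rest of the long case. This point is the centre of its top face; x along its length, z up.
- short_pad_top (a point): Short flat grey silicone pad with a thin white outline, fixed, 94 x 58 mm, 5 mm thick: rest of the short case. This point is the centre of its top face; x along its length, z up.
- ring_rest_top (a point): Grey silicone ring, fixed: 80 mm outside, 56 mm hole right through, 9 mm high: rest of the wide cover, whose crown drops into the hole and stands flat on the counter there, its centre point then 6 mm above this one, with 3.5 mm play all round. This point is the centre of the ring at the height of its top; z up.
- jar_mid (a point): Bystander: small capped jar, loose, 52 mm across, 55 mm high, standing among the ware; this point is its centre, half-way up. Leave it alone.
- bottle_mid (a point): Bystander: upright bottle, loose, 66 mm across, 170 mm high, to the robot's right; this point is its centre, half-way up. Leave it alone.
Things that resemble listed ones, but are neither listed nor needed, are in the scene too. Leave any green look-alike of the part that bears wide_cover_mid alone. Leave any purple look-alike of the part that bears long_case_mid alone.

How it is judged:
By the outcome, as a careful person would: the job done as asked, in the order asked, and still so for the second after the job is handed in, with the robot touching nothing.
It also fails if it takes over 136 s, if anything falls off the work surface, if the arm or the gripper's body presses on something with over 40 N, if the wrist force passes 120 N, or if a joint passes its speed limit or range.

### The arm

A 6-joint arm with a two-finger parallel gripper is mounted at the origin on the work surface. World frame = base frame: x ahead of the robot, y to its left, z up, the work surface at z = 0. Lengths are in m, angles in rad, forces in N, time in s.
With the tool pointing down it reaches from about 0.375 to 0.9 m from the base axis. Payload 3.1 kg.
Tool frame: the origin (TCP) lies midway between the tips of the shut fingers; the grasp point (between the pads) lies 19 mm behind it; x points along the fingers, z is the direction in which the jaws open and shut, and the axes are right-handed (so a half turn about x gives the same grasp; the last joint's range is limited). The gripper opens to 85 mm and grips with 20 to 120 N. Pads are 22 mm wide; open, the fingers measure 114 mm over their backs; the gripper's body (76 mm by 85 mm) begins 54 mm behind the grasp point. The pads swing forward as they close: fully open they stand 13 mm farther back than shut.
Start: joints at [-1.375, 0.527, 1.433, -0, 1.181, -0.178], TCP at [0.228, -0.582, 0.231] pointing down, gripper open.
Joint ranges: [-3.08, 3.08], [-0.75, 2.2], [0.22, 2.44], [-1.43, 4.57], [0, 2.65], [-2.85, 2.85]. Speed limits (rad/s): [2.79, 2.79, 3.14, 3.14, 3.14, 3.14].

### API

Orientations are given as a unit quaternion [x, y, z, w].
In Python, from station import status, snapshot, camera_params, ticket gives the robot as it stands.
- The arm moves only by the tool arm_command, never from a script. Its argument "series" is a list that holds one entry, the list of rows, each a list of 4 numbers: the shift along the tool's x, y, z in mm, then the turn about the tool's x in rad. A call has 1 to 10 rows; each row shifts and turns the commanded pose from where the row before left it, along the tool's axes as they then stand; what a row does not reach is not made up. A row lasts 1/10 s, in which the tool goes at most 50 mm and 8.59 degrees, less where a joint would pass 70% of its speed; a pose out of reach is approached as far as the arm can. A call is refused whole if a number of a shift passes 50 or a number of a turn 0.15, either way. A call with a gripper value outside its range is refused whole. "jaw" is the opening in per cent of the stroke, from 0 (shut) to 100 (fully open), set as the call begins (left out, the last holds). The fingers move at their own pace and stop on an object; "force" is the grip in N (left out, the last holds). Time passes only in rows, so rows that do not move let the fingers close. It gives the time, the measured TCP pose, the force and the opening at its end, in the units of the state.
- status.sense(): the state, without advancing time (a new reading comes with each control period).
- snapshot(name): name is "side" or "top" or "wrist"; returns the picture (480x640x3 uint8, red, green, blue); there is no depth.
- camera_params(name): a dict with "fovy" (degrees; the focal length in pixels is half the picture's height over the tangent of half this angle, whatever the lens; pixels are square), "cx", "cy" (the principal point, pixels), "extrinsics" (4x4, takes a point from camera to world coordinates); the wrist camera has in their place "mount" (4x4, takes a point from camera to tool coordinates, whose origin is the TCP and whose axes are the tool frame's). Camera axes: x right, y down, z forward; pixel columns grow to the right and rows downward; lengths in m; the calibration is good to about 2 mm. The wrist camera is an equidistant fisheye: a pixel r from the principal point sees the ray r / f radians off the axis. A picture is of the moment at which its call begins: read the wrist's pose just before it. camera_params takes no time and is no camera call.
- ticket.sign_off(): hands the job in, once; it reports no verdict.
The state is a dict: "t": time; "q": joint angles; "qd": joint speeds; "tau": joint torques, N m; "tcp_pos": TCP position; "tool_rot": TCP orientation; "force": force on the tool from outside, world axes, zero at the start; "ft_torque": the same for the moment, N m; "finger_gap": opening from 0.0 (shut) to 1.0 (fully open).
Only numpy, scipy, OpenCV 4.12 (cv2) and the standard library are available. Lean on these libraries where they do the work, as an engineer would, in place of code of your own. Each camera call takes 0.05 s, during which the arm holds its last target. There are 200 camera calls.

## Working session

There is one attempt and no reset: what is moved stays moved. The work goes in short steps, Python scripts to look and compute and a tool call to move; the robot and the scene stay as the last step left them, time stands still between calls to the robot, and variables do not carry over. Pictures are saved under pics/ and viewed, about 12 in all and at most 16, crops included, and the job is handed in when it is done.

Besides the shell and the picture viewer there is one more tool, called after ">>>" as name([rows], argument=value, ...), one row to a line, values as JSON. arm_command: Moves the arm, as the interface text tells. Its arguments: {"type":"object","properties":{"series":{"type":"array"},"jaw":{"type":"number"},"force":{"type":"number"}},"required":["series"]}

```bash
mkdir -p pics; ls
cat > h.py <<'E'
import numpy as np, cv2
from station import status, snapshot, camera_params, ticket
from scipy.spatial.transform import Rotation as R
def save(n,name):
    im=snapshot(n); cv2.imwrite(f'pics/{name}.png',im[:,:,::-1]); return im
def ray(n,uv,pose=None):
    c=camera_params(n); f=240/np.tan(np.radians(c['fovy']/2))
    d=(np.asarray(uv,float)-[c['cx'],c['cy']])
    if n=='wrist':
        r=np.hypot(*d); th=r/f
        v=np.r_[d/max(r,1e-9)*np.sin(th),np.cos(th)]
        T=np.eye(4); T[:3,:3]=R.from_quat(pose['tool_rot']).as_matrix(); T[:3,3]=pose['tcp_pos']
        E=T@np.array(c['mount'])
    else:
        v=np.r_[d/f,1]; E=np.array(c['extrinsics'])
    return E[:3,3],E[:3,:3]@v
def hit(n,uv,z,pose=None):
    o,v=ray(n,uv,pose); return o+v*(z-o[2])/v[2]
E
python3 - <<'E'
from h import *
save('top','top0');save('side','side0')
s=status.sense(); save('wrist','w0'); print(s)
for n in('top','side','wrist'): print(camera_params(n))
E
```

```text
pics
{'t': 0.1, 'q': array([-1.37551349e+00,  5.28363730e-01,  1.43377529e+00,  1.04614728e-05,
        1.18144102e+00, -1.78520462e-01]), 'qd': array([ 0.0009425 , -0.00292496, -0.00139533,  0.00072729, -0.00097265,
        0.00167297]), 'tau': array([ 8.65905167e-05, -4.43304992e+01, -1.78585875e+01, -3.28732513e-04,
        3.86620959e-03,  1.04823124e-05]), 'tcp_pos': array([ 0.22811343, -0.58118144,  0.23043696]), 'tool_rot': array([ 0.39888071,  0.58469755, -0.3978905 ,  0.58370036]), 'force': array([ 0.44685728, -0.18451055, -0.56405663]), 'ft_torque': array([-0.03217323,  0.02753025, -0.02352056]), 'finger_gap': 0.9985034395932673}
{'fovy': 46.82225137896866, 'cx': 317.6255804586966, 'cy': 228.81434987696272, 'extrinsics': array([[-0.01952912, -0.984023  ,  0.17696708,  0.30895138],
       [-0.99973347,  0.02139903,  0.00866386, -0.12163105],
       [-0.01231236, -0.17675071, -0.98417864,  1.57463262],
       [ 0.        ,  0.        ,  0.        ,  1.        ]])}
{'fovy': 42.328949500624546, 'cx': 312.1210063222752, 'cy': 236.77499281182477, 'extrinsics': array([[-0.75186403, -0.51610247,  0.41029102,  0.01994214],
       [-0.65916601,  0.57503988, -0.48459189,  0.51476704],
       [ 0.01416537, -0.63479711, -0.77254901,  1.07617176],
       [ 0.        ,  0.        ,  0.        ,  1.        ]])}
{'fovy': 65.70646984690485, 'cx': 317.87081387921046, 'cy': 243.4126200837475, 'mount': array([[ 8.49084236e-04, -2.70987202e-01,  9.62582576e-01,
        -1.42699902e-01],
       [-5.10818355e-04, -9.62582915e-01, -2.70986847e-01,
         6.86644549e-02],
       [ 9.99999509e-01, -2.61614188e-04, -9.55739216e-04,
        -1.38080518e-04],
       [ 0.00000000e+00,  0.00000000e+00,  0.00000000e+00,
         1.00000000e+00]])}
```

View pics/top0.png

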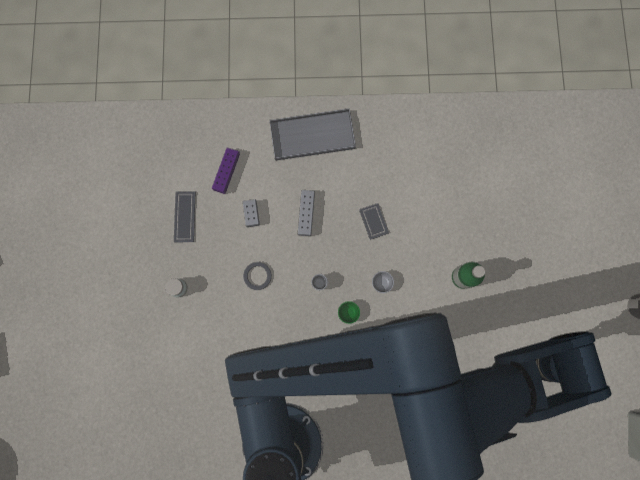

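View pics/side0.png

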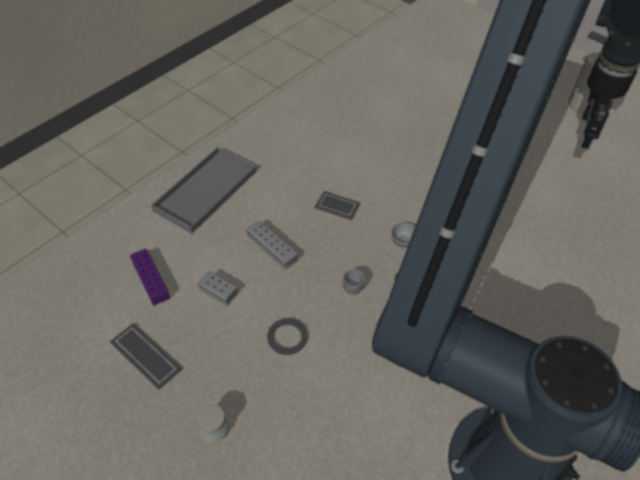

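Candidates in the top view: the long case is the bright one at (306,213), and the purple one at (226,170) is a look-alike. The short case is at (251,213). The wide cover is the bare-metal one at (384,282), and the green one at (349,312) is a look-alike. The narrow cover is at (320,282). The ring is at (258,276), the long pad at (185,217) and the short pad at (374,221). The jar at (180,288), bottle at (468,275) and tray at (315,135) stay where they are.

Run:
```python
from h import *
im=cv2.imread('pics/top0.png')
c=im[120:330,150:420]; cv2.imwrite('pics/crop0.png',cv2.resize(c,None,fx=2.9,fy=2.8,interpolation=cv2.INTER_CUBIC))
for n,u,z in [('long',(306.5,213),.03),('short',(251,213),.03),('wide',(384,282),.03),('narrow',(320,282),.042),('lpad',(185,217),.005),('spad',(374,221),.005),('ring',(258,276),.009),('jar',(180,288),.055),('bottle',(468,275),.085),('green',(349,312),.03),('purple',(226,170),.03)]:
    print(n,hit('top',u,z).round(3))
```

```text
long [ 0.633 -0.077  0.03 ]
short [0.637 0.081 0.03 ]
wide [ 0.433 -0.29   0.03 ]
narrow [ 0.435 -0.112  0.042]
lpad [0.634 0.276 0.005]
spad [ 0.611 -0.271  0.005]
ring [0.458 0.064 0.009]
jar [0.426 0.272 0.055]
bottle [ 0.442 -0.509  0.085]
green [ 0.352 -0.19   0.03 ]
purple [0.765 0.154 0.03 ]
```

View pics/crop0.png

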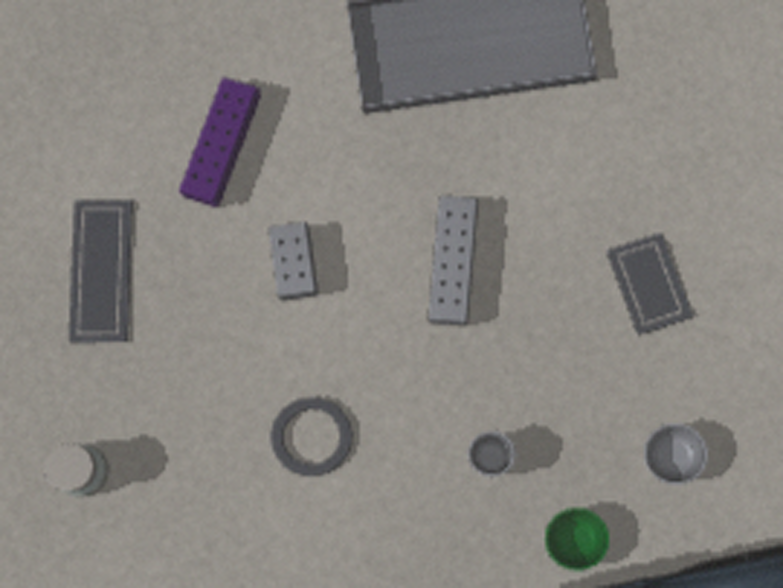

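The crop confirms it: the bright perforated cases are at top-view (306,213) and (251,213), the bare-metal wide cover at (384,282), and the steep narrow one at (320,282). Purple and green are the look-alikes. Next I'll fly over the long case.

```bash
cat >> h.py <<'E'
def plan(x,y,z,ang=None):
    """ang: world heading (deg) of the jaw axis (mod 180). Prints the shift in present tool axes and the turn about tool x."""
    s=status.sense(); M=R.from_quat(s['tool_rot']).as_matrix()
    turn=0
    if ang is not None:
        cur=np.degrees(np.arctan2(M[1,2],M[0,2])); d=(ang-cur+90)%180-90
        turn=-np.radians(d)   # tool x points down
        alt=turn-np.sign(turn)*np.pi
    sh=M.T@(np.array([x,y,z])-s['tcp_pos'])*1000
    M2=M@R.from_rotvec([turn,0,0]).as_matrix()
    print('now',s['tcp_pos'].round(4),'t',round(s['t'],2),'jaw',np.degrees(np.arctan2(M[1,2],M[0,2])).round(1),'down',M[:,0].round(3),'q6',s['q'][5].round(2),'F',s['force'].round(1),'gap',round(s['finger_gap'],3))
    print('shift mm (before turn)',sh.round(1),' turn rad',round(turn,3),' shift if turned first',(M2.T@M@sh).round(1))
E
python3 - <<'E'
from h import *
plan(.6,-.08,.26,90)
E
```

```text
now [ 0.2281 -0.5813  0.2305] t 0.15 jaw -68.6 down [-0.     0.002 -1.   ] q6 -0.18 F [ 0.1 -0.3 -0. ] gap 0.998
shift mm (before turn) [ -28.8  529.3 -330.9]  turn rad 0.374  shift if turned first [ -28.8  371.8 -501.3]
```

>>> arm_command([
  [[-3, 30, -19, 0], [-3, 35, -22, 0], [-3, 35, -22, 0], [-3, 35, -22, 0], [-3, 35, -22, 0], [-3, 35, -22, 0], [-3, 35, -22, 0], [-3, 35, -22, 0], [-3, 35, -22, 0], [-3, 35, -22, 0]],
])

```text
t: 1.15
tcp_pos: [0.4708, -0.2522, 0.2613]
tool_rot: [0.398, 0.584, -0.398, 0.584]
force: [-0.1, 0.7, -0.1]
finger_gap: 1.0
```

Run:
```python
from h import *
plan(.6,-.08,.26,90)
```

```text
now [ 0.4708 -0.2522  0.2613] t 1.15 jaw -68.6 down [-0.  0. -1.] q6 0.5 F [-0.1  0.7 -0.1] gap 1.0
shift mm (before turn) [   1.3  183.1 -113.2]  turn rad 0.374  shift if turned first [   1.3  129.2 -172.2]
```

>>> arm_command([
  [[0, 0, 0, 0.125], [0, 0, 0, 0.125], [0, 0, 0, 0.124], [0, 26, -34, 0], [0, 26, -34, 0], [0, 26, -34, 0], [0, 26, -34, 0], [0, 25, -34, 0], [0, 0, 0, 0], [0, 0, 0, 0]],
])

```text
t: 2.15
tcp_pos: [0.5991, -0.0828, 0.2608]
tool_rot: [0.499, 0.501, -0.5, 0.5]
force: [0.8, 0.5, -0.2]
finger_gap: 1.002
```

Run:
```python
from h import *
plan(.6,-.08,.26,90)
s=status.sense(); im=save('wrist','w1'); print(s['tcp_pos'],s['tool_rot'])
import pickle; pickle.dump(s,open('w1.pkl','wb'))
```

```text
now [ 0.5991 -0.0828  0.2608] t 2.15 jaw -89.9 down [-0.001 -0.    -1.   ] q6 1.25 F [ 0.8  0.5 -0.2] gap 1.002
shift mm (before turn) [ 0.7  0.9 -2.8]  turn rad 0.002  shift if turned first [ 0.7  0.9 -2.8]
[ 0.59914637 -0.08284573  0.26075093] [ 0.4990948   0.50084277 -0.49977034  0.50029042]
```

View pics/w1.png

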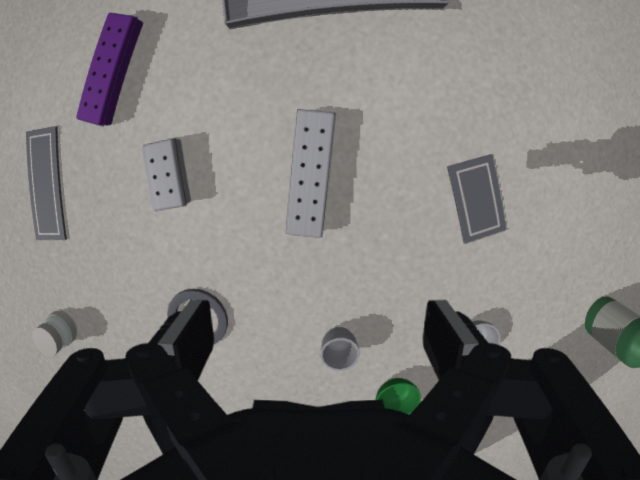

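The wrist view shows the long case at (311,174), the short one at (164,174), and pads at (46,184) and (477,198). The ring is at (198,317), partly hidden by a finger. I'll measure the cases and pads by contours cast onto their top planes.

```bash
cat >> h.py <<'E'
def rect(n,im,box,z,pose=None,lo=140,hi=256,warm=0,show=None):
    """largest cool-grey blob in box (u0,v0,u1,v1) with brightness lo..hi, cast on plane z: centre, sizes(mm), heading of long side(deg)"""
    u0,v0,u1,v1=box; p=im[v0:v1,u0:u1].astype(int); 
    v=p.mean(2); m=((p[...,2]-p[...,0]>warm)&(v>=lo)&(v<hi)).astype(np.uint8)*255
    m=cv2.morphologyEx(m,cv2.MORPH_CLOSE,np.ones((5,5)))
    m=cv2.morphologyEx(m,cv2.MORPH_OPEN,np.ones((3,3)))
    if show: cv2.imwrite(show,m)
    c=max(cv2.findContours(m,cv2.RETR_EXTERNAL,cv2.CHAIN_APPROX_NONE)[0],key=cv2.contourArea)[:,0]
    P=np.array([hit(n,(a[0]+u0,a[1]+v0),z,pose)[:2] for a in c])*1000
    (cx,cy),(w,h),_=r=cv2.minAreaRect(P.astype(np.float32)); b=cv2.boxPoints(r)
    e=[b[1]-b[0],b[2]-b[1]]; l=max(e,key=np.linalg.norm)
    return np.array([cx,cy]).round(1),sorted([round(w,1),round(h,1)]),round(np.degrees(np.arctan2(l[1],l[0]))%180,1)
E
python3 - <<'E'
from h import *
import pickle
s=pickle.load(open('w1.pkl','rb')); im=cv2.imread('pics/w1.png')[:,:,::-1]
for u,v in [(300,150),(315,200),(330,180),(345,170),(180,200),(158,165),(420,200),(478,200),(455,180),(45,190),(34,150),(260,200)]: print((u,v),im[v,u])
B=lambda *a,**k: print(rect('wrist',im,*a,pose=s,**k))
B((270,95,350,250),.03,lo=125); B((135,125,200,220),.03,lo=125)
B((435,140,520,255),.005,lo=0,hi=125); B((15,115,80,250),.005,lo=0,hi=125)
t=cv2.imread('pics/top0.png')[:,:,::-1]
T=lambda *a,**k: print('top',rect('top',t,*a,**k))
T((290,180,325,245),.03,lo=125); T((235,190,268,235),.03,lo=125); T((350,195,395,245),.005,lo=0,hi=125); T((165,180,205,250),.005,lo=0,hi=125); T((235,255,280,295),.009,lo=0,hi=125)
E
```

```text
(300, 150) [150 150 155]
(315, 200) [50 50 53]
(330, 180) [120 117 113]
(345, 170) [124 120 117]
(180, 200) [128 129 133]
(158, 165) [152 152 157]
(420, 200) [167 163 159]
(478, 200) [83 85 91]
(455, 180) [84 85 91]
(45, 190) [ 98  99 105]
(34, 150) [ 93  94 101]
(260, 200) [170 166 162]
(array([634.4, -72.9]), [35.7, 127.6], np.float32(174.2))
(array([637.4,  85.1]), [34.7, 72.5], np.float32(7.5))
(array([ 608.8, -267.2]), [58.1, 93.3], np.float32(17.6))
(array([634.7, 278.4]), [59.8, 148.7], np.float32(179.3))
top (array([636. , -73.9]), [34.6, 124.0], np.float32(174.3))
top (array([640.1,  84.5]), [34.2, 71.1], np.float32(8.2))
top (array([ 610.4, -269.6]), [57.5, 92.2], np.float32(17.5))
top (array([636.4, 278.2]), [57.7, 145.4], np.float32(179.3))
top (array([460.1,  66.3]), [73.8, 76.6], np.float32(0.2))
```

Run:
```python
from h import *
plan(.6345,-.0735,.004,84.2)
```

```text
now [ 0.5987 -0.0838  0.2608] t 2.2 jaw -90.0 down [-0.001 -0.    -1.   ] q6 1.25 F [ 0.4  0.3 -0.2] gap 0.999
shift mm (before turn) [256.8  36.2 -10.3]  turn rad 0.102  shift if turned first [256.8  35.  -13.9]
```

>>> arm_command([
  [[0, 0, 0, 0.102], [0, 18, -7, 0], [0, 17, -7, 0], [30, 0, 0, 0], [35, 0, 0, 0], [35, 0, 0, 0], [35, 0, 0, 0], [35, 0, 0, 0], [30, 0, 0, 0], [0, 0, 0, 0]],
])

```text
t: 3.2
tcp_pos: [0.6311, -0.0743, 0.057]
tool_rot: [-0.523, -0.476, 0.527, -0.47]
force: [-0.8, 0.4, 0.0]
finger_gap: 1.003
```

Run:
```python
from h import *
plan(.6345,-.0735,.004,84.2)
```

```text
now [ 0.6311 -0.0743  0.057 ] t 3.2 jaw -96.0 down [-0.01   0.003 -1.   ] q6 1.38 F [-0.8  0.4  0. ] gap 1.003
shift mm (before turn) [53.   3.8 -1. ]  turn rad -0.003  shift if turned first [53.   3.8 -1. ]
```

>>> arm_command([
  [[10, 4, -1, 0], [15, 0, 0, 0], [15, 0, 0, 0], [13, 0, 0, 0], [0, 0, 0, 0]],
])

```text
t: 3.7
tcp_pos: [0.6379, -0.0724, 0.0062]
tool_rot: [-0.524, -0.475, 0.526, -0.473]
force: [-0.3, 0.1, -0.3]
finger_gap: 1.003
```

>>> arm_command([
  [[0, 0, 0, 0], [0, 0, 0, 0], [0, 0, 0, 0], [0, 0, 0, 0], [0, 0, 0, 0], [0, 0, 0, 0], [0, 0, 0, 0], [0, 0, 0, 0]],
], jaw=0, force=40)

```text
t: 4.5
tcp_pos: [0.6403, -0.0733, 0.0093]
tool_rot: [0.525, 0.473, -0.525, 0.474]
force: [0.1, -0.9, 6.4]
finger_gap: 0.433
```

Run:
```python
from h import *
plan(.6345,-.0735,.12,None)
```

```text
now [ 0.6403 -0.0733  0.0093] t 4.5 jaw -95.8 down [ 0.002 -0.001 -1.   ] q6 1.39 F [ 0.1 -0.9  6.4] gap 0.433
shift mm (before turn) [-110.8   -5.6    0.9]  turn rad 0  shift if turned first [-110.8   -5.6    0.9]
```

>>> arm_command([
  [[-10, 0, 0, 0], [-20, 0, 0, 0], [-30, 0, 0, 0], [-30, 0, 0, 0], [-20, 0, 0, 0], [0, 0, 0, 0], [0, 0, 0, 0]],
])

```text
t: 5.2
tcp_pos: [0.6387, -0.0725, 0.1177]
tool_rot: [-0.525, -0.474, 0.525, -0.473]
force: [-0.3, -0.1, -4.6]
finger_gap: 0.435
```

Run:
```python
from h import *
plan(.64,.2784,.12,89.3)
```

```text
now [ 0.6387 -0.0725  0.1177] t 5.2 jaw -95.9 down [-0.002  0.001 -1.   ] q6 1.39 F [-0.3 -0.1 -4.6] gap 0.435
shift mm (before turn) [  -2.1  -34.5 -349.2]  turn rad -0.09  shift if turned first [  -2.1   -2.9 -350.9]
```

>>> arm_command([
  [[0, 0, 0, -0.09], [0, 0, -35, 0], [0, 0, -40, 0], [0, 0, -40, 0], [0, 0, -40, 0], [0, 0, -40, 0], [0, 0, -40, 0], [0, 0, -40, 0], [0, 0, -40, 0], [0, -2, -35, 0]],
])

```text
t: 6.2
tcp_pos: [0.6399, 0.2789, 0.1152]
tool_rot: [-0.501, -0.498, 0.504, -0.496]
force: [0.5, 0.3, -3.4]
finger_gap: 0.433
```

>>> arm_command([
  [[0, 0, 0, 0], [0, 0, 0, 0], [0, 0, 0, 0]],
])

```text
t: 6.5
tcp_pos: [0.6407, 0.2759, 0.1164]
tool_rot: [-0.502, -0.497, 0.504, -0.496]
force: [0.1, 0.2, -3.6]
finger_gap: 0.437
```

Run:
```python
from h import *
plan(.64,.2784,.12,89.3)
save('wrist','w2')
t=save('top','top2'); s=save('side','side2')
cv2.imwrite('pics/c2.png',np.hstack([cv2.resize(t[150:290,120:300],(400,311)),cv2.resize(s[290:430,80:260],(400,311))])[:,:,::-1])
```

```text
now [0.6407 0.2759 0.1164] t 6.5 jaw -90.7 down [-0.004 -0.001 -1.   ] q6 1.83 F [ 0.1  0.2 -3.6] gap 0.437
shift mm (before turn) [-3.6 -0.8 -2.5]  turn rad -0.001  shift if turned first [-3.6 -0.8 -2.5]
```

View pics/w2.png

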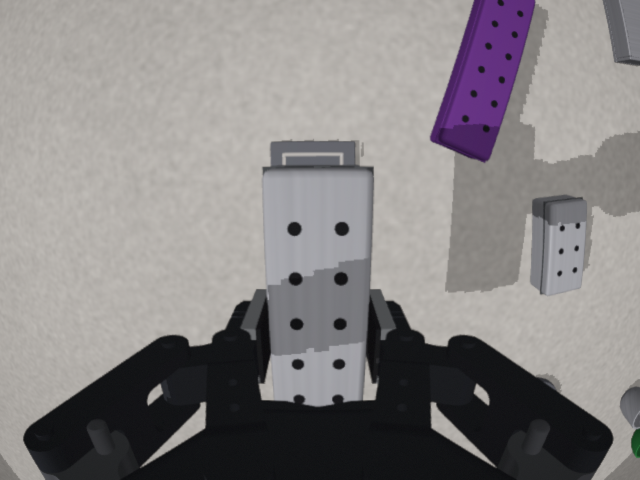

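The case is gripped and in line with the pad. Its front edge is at v≈167, u 264–373, and the pad's front edge is at v≈141, u 271–358.

Run:
```python
from h import *
s=status.sense()
a,b=hit('wrist',(264,169),.137,s),hit('wrist',(373,169),.137,s); print('case front',a,b,np.linalg.norm(a-b))
c,d=hit('wrist',(271,141.5),.005,s),hit('wrist',(358,140.5),.005,s); print('pad front',c,d,np.linalg.norm(c-d))
print('case centre',((a+b)/2).round(4)-[.065,0,0],'pad centre',((c+d)/2-[.075,0,0]).round(4))
```

```text
case front [0.7016708  0.29284467 0.137     ] [0.70114736 0.25655756 0.137     ] 0.036290883570837255
pad front [0.71098813 0.30675849 0.005     ] [0.71070976 0.24746829 0.005     ] 0.05929085460299523
case centre [0.6364 0.2747 0.137 ] pad centre [0.6358 0.2771 0.005 ]
```

>>> arm_command([
  [[0, -1, -2.5, 0], [20, 0, 0, 0], [30, 0, 0, 0], [20, 0, 0, 0], [10, 0, 0, 0], [10, 0, 0, 0], [0, 0, 0, 0], [0, 0, 0, 0], [0, 0, 0, 0]],
])

```text
t: 7.55
tcp_pos: [0.6419, 0.2799, 0.0296]
tool_rot: [0.504, 0.496, -0.502, 0.497]
force: [-0.1, 0.1, -2.7]
finger_gap: 0.435
```

Run:
```python
from h import *
plan(.6398,.2782,.0145,89.3)
```

```text
now [0.6419 0.2799 0.0296] t 7.55 jaw -90.7 down [ 0.002  0.001 -1.   ] q6 1.84 F [-0.1  0.1 -2.7] gap 0.435
shift mm (before turn) [15.1 -2.1  1.7]  turn rad 0.0  shift if turned first [15.1 -2.1  1.7]
```

>>> arm_command([
  [[0, -2, 1, 0], [5, 0, 0, 0], [5, 0, 0, 0], [3, 0, 0, 0], [0, 0, 0, 0], [0, 0, 0, 0]],
])

```text
t: 8.15
tcp_pos: [0.6388, 0.2786, 0.015]
tool_rot: [-0.503, -0.497, 0.503, -0.497]
force: [-0.1, 0.5, -2.9]
finger_gap: 0.433
```

Run:
```python
from h import *
plan(.6398,.2782,.0145,89.3)
s=status.sense();im=save('wrist','w3')
cv2.imwrite('pics/c3.png',cv2.resize(im[60:460,140:500],None,fx=1.4,fy=1.4)[:,:,::-1])
```

```text
now [0.6388 0.2786 0.015 ] t 8.15 jaw -90.7 down [-0. -0. -1.] q6 1.83 F [-0.1  0.5 -2.9] gap 0.433
shift mm (before turn) [0.5 1.1 0.4]  turn rad 0.0  shift if turned first [0.5 1.1 0.4]
```

View pics/c3.png

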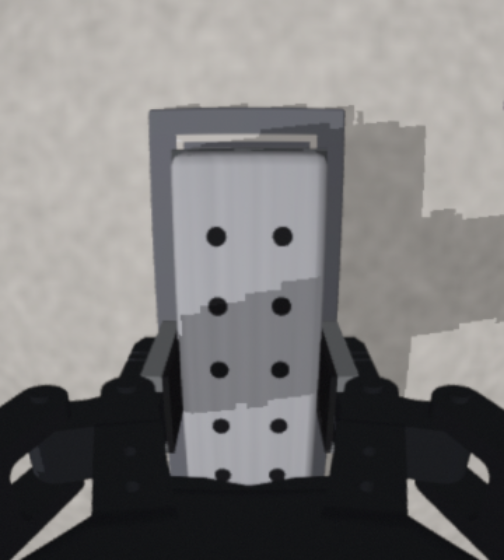

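Run:
```python
from h import *
s=status.sense()
g=lambda u,v,z:hit('wrist',(140+u/1.4,60+v/1.4),z,s).round(4)
print('case',g(172,154,.0357),g(326,154,.0357)); print('pad',g(150,110,.005),g(344,109,.005), 'sides', g(157,320,.005),g(340,320,.005))
```

```text
case [0.6984 0.2963 0.0357] [0.6979 0.26   0.0357]
pad [0.7094 0.3071 0.005 ] [0.7089 0.2502 0.005 ] sides [0.6436 0.3084 0.005 ] [0.6429 0.2497 0.005 ]
```

>>> arm_command([
  [[1, 0.5, -0.5, 0], [0, 0, 0, 0], [0, 0, 0, 0]],
])

```text
t: 8.5
tcp_pos: [0.6395, 0.2792, 0.0144]
tool_rot: [0.503, 0.497, -0.503, 0.497]
force: [0.2, 0.4, -3.3]
finger_gap: 0.435
```

>>> arm_command([
  [[0, 0, 0, 0], [0, 0, 0, 0], [0, 0, 0, 0], [0, 0, 0, 0], [0, 0, 0, 0], [0, 0, 0, 0]],
], jaw=75)

```text
t: 9.1
tcp_pos: [0.6394, 0.2791, 0.0144]
tool_rot: [0.503, 0.497, -0.503, 0.497]
force: [0.1, 0.7, -0.1]
finger_gap: 0.753
```

>>> arm_command([
  [[-15, 0, 0, 0], [-35, 0, 0, 0], [-45, 0, 0, 0], [-45, 0, 0, 0], [-40, 0, 0, 0], [0, 0, 0, 0], [0, 0, 0, 0]],
])

```text
t: 9.8
tcp_pos: [0.64, 0.2794, 0.1971]
tool_rot: [0.504, 0.496, -0.502, 0.498]
force: [0.3, 0.6, 0.4]
finger_gap: 0.751
```

Run:
```python
from h import *
plan(.6,.085,.18,97.5)
s=status.sense();im=save('wrist','w4')
B=lambda *a,**k: print(rect('wrist',im,*a,pose=s,**k))
B((250,100,385,300),.035,lo=128,show='pics/m4.png')
B((230,90,400,300),.005,lo=0,hi=128)
t=save('top','top4')
print(rect('top',t,(165,180,205,250),.035,lo=128),rect('top',t,(235,190,268,235),.03,lo=125))
cv2.imwrite('pics/c4.png',np.hstack([im[60:400,180:460],cv2.resize(t[170:255,150:280],None,fx=4,fy=4)])[:,:,::-1])
```

```text
now [0.64   0.2794 0.1971] t 9.8 jaw -90.7 down [ 0.004  0.001 -1.   ] q6 1.83 F [0.3 0.6 0.4] gap 0.751
shift mm (before turn) [ 16.8 -37.7 194.9]  turn rad -0.143  shift if turned first [ 16.8 -65.1 187.5]
(array([634.5, 280.4]), [35.8, 125.7], np.float32(179.3))
(array([633.6, 279.9]), [57.3, 150.8], np.float32(179.3))
(array([624.2, 278.9]), [32.6, 95.7], np.float32(178.3)) (array([639.5,  84.3]), [34.2, 69.9], np.float32(7.2))
```

View pics/c4.png

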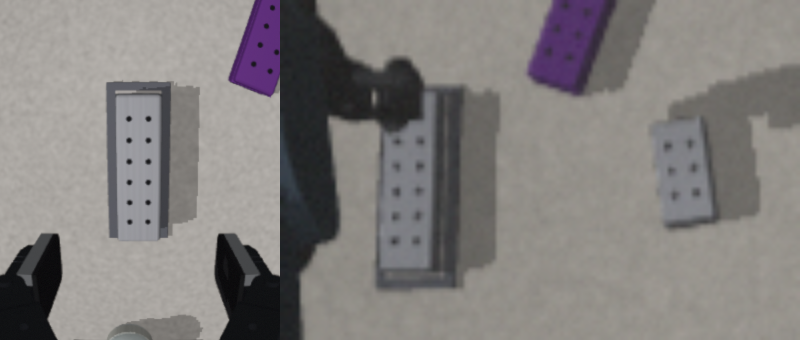

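The long case is centred on its pad to within about 1 mm and parallel to it. Next is the short case.

>>> arm_command([
  [[0, 0, 0, -0.143], [0, -5, 40, 0], [0, -5, 40, 0], [0, -5, 40, 0], [0, -5, 40, 0], [10, -5, 27, 0], [30, -3, 0, 0], [30, 0, 0, 0], [0, 0, 0, 0], [0, 0, 0, 0]],
], jaw=90)

```text
t: 10.9
tcp_pos: [0.6349, 0.0901, 0.1228]
tool_rot: [0.465, 0.533, -0.467, 0.531]
force: [0.7, -0.7, 0.9]
finger_gap: 0.898
```

Run:
```python
from h import *
plan(.638,.085,.011,97.5)
s=status.sense();im=save('wrist','w5')
print(rect('wrist',im,(230,90,400,360),.03,pose=s,lo=128,show='pics/m5.png'))
cv2.imwrite('pics/c5.png',im[60:400,180:460,::-1])
```

```text
now [0.6349 0.0901 0.1228] t 10.9 jaw -82.5 down [-0.004  0.    -1.   ] q6 1.41 F [ 0.7 -0.7  0.9] gap 0.898
shift mm (before turn) [111.8   2.8   5.6]  turn rad -0.0  shift if turned first [111.8   2.8   5.6]
(array([637.4,  85.7]), [35.9, 71.1], np.float32(7.4))
```

>>> arm_command([
  [[0, 2, 5, 0], [20, 0, 0, 0], [30, 0, 0, 0], [30, 0, 0, 0], [20, 0, 0, 0], [11, 0, 0, 0], [0, 0, 0, 0], [0, 0, 0, 0]],
])

```text
t: 11.75
tcp_pos: [0.6398, 0.0854, 0.0146]
tool_rot: [0.467, 0.531, -0.466, 0.532]
force: [-0.4, 0.0, 0.7]
finger_gap: 0.901
```

>>> arm_command([
  [[0, 0, 0, 0], [0, 0, 0, 0], [0, 0, 0, 0], [0, 0, 0, 0], [0, 0, 0, 0], [0, 0, 0, 0], [0, 0, 0, 0]],
], jaw=0)

```text
t: 12.45
tcp_pos: [0.6395, 0.0853, 0.0147]
tool_rot: [0.467, 0.531, -0.466, 0.532]
force: [-0.0, 0.9, 6.2]
finger_gap: 0.435
```

>>> arm_command([
  [[-20, 0, 0, 0], [-30, 0, 0, 0], [-30, 0, 0, 0], [-30, 0, 0, 0], [0, 0, 0, 0], [0, 0, 0, 0]],
])

```text
t: 13.05
tcp_pos: [0.6382, 0.0854, 0.1231]
tool_rot: [0.466, 0.532, -0.466, 0.532]
force: [-1.0, -1.6, -2.5]
finger_gap: 0.427
```

Run:
```python
from h import *
plan(.609,-.268,.12,107.5)
```

```text
now [0.6382 0.0854 0.1231] t 13.05 jaw -82.5 down [-0.  0. -1.] q6 1.4 F [-1.  -1.6 -2.5] gap 0.427
shift mm (before turn) [  3.1 -75.1 346.6]  turn rad -0.175  shift if turned first [   3.1 -134.1  328.2]
```

>>> arm_command([
  [[0, 0, 0, -0.0875], [0, 0, 0, -0.0875], [0, -16, 41, 0], [0, -17, 41, 0], [0, -17, 41, 0], [0, -17, 41, 0], [0, -17, 41, 0], [0, -17, 41, 0], [0, -17, 41, 0], [0, -16, 41, 0]],
])

```text
t: 14.05
tcp_pos: [0.6074, -0.2685, 0.1202]
tool_rot: [0.418, 0.572, -0.418, 0.568]
force: [0.7, 0.3, -2.2]
finger_gap: 0.433
```

>>> arm_command([
  [[0, 0, 0, 0], [20, 0, 0, 0], [30, 0, 0, 0], [0, 0, 0, 0], [0, 0, 0, 0]],
])

```text
t: 14.55
tcp_pos: [0.6082, -0.2663, 0.0712]
tool_rot: [0.418, 0.572, -0.418, 0.569]
force: [-0.1, 0.0, -1.7]
finger_gap: 0.429
```

Run:
```python
from h import *
plan(.609,-.268,.021,107.5)
s=status.sense();im=save('wrist','w6')
cv2.imwrite('pics/c6.png',cv2.resize(im[60:460,140:500],None,fx=1.4,fy=1.4)[:,:,::-1])
```

```text
now [ 0.6082 -0.2663  0.0712] t 14.55 jaw -72.5 down [-0.004  0.003 -1.   ] q6 0.68 F [-0.1  0.  -1.7] gap 0.429
shift mm (before turn) [50.2  0.4  2.1]  turn rad 0.001  shift if turned first [50.2  0.4  2.1]
```

View pics/c6.png

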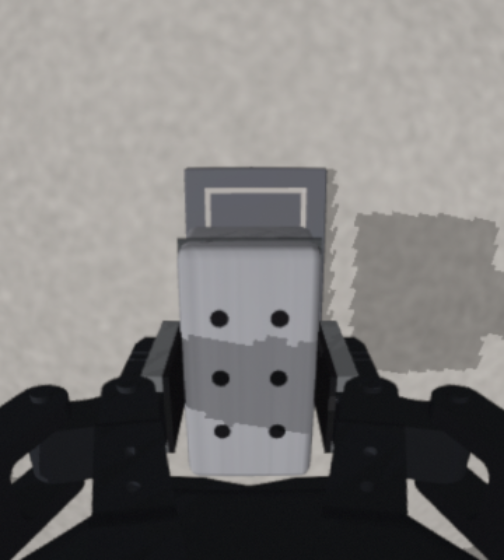

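Run:
```python
from h import *
s=status.sense(); M=R.from_quat(s['tool_rot']).as_matrix()
g=lambda u,v,z:M.T@(hit('wrist',(140+u/1.4,60+v/1.4),z,s)-s['tcp_pos'])*1000
a=(g(178,241,.0865)+g(323,241,.0865))/2; b=(g(185,169,.005)+g(327,169,.005))/2
print('case front mid (tool mm)',a.round(1),'pad front mid',b.round(1),'back',g(250,474,.0865).round(1))
print('case centre y,z',a[1]-37,a[2],'pad centre',b[1]-47,b[2])
```

```text
case front mid (tool mm) [-13.8  36.6   0.1] pad front mid [67.7 46.5  2.5] back [-13.8 -38.2   0. ]
case centre y,z -0.4208217079797407 0.11246236588021397 pad centre -0.4535913858322189 2.539086110805062
```

>>> arm_command([
  [[0, 0, 2.3, 0], [15, 0, 0, 0], [15, 0, 0, 0], [10, 0, 0, 0], [5, 0, 0, 0], [0, 0, 0, 0], [0, 0, 0, 0]],
])

```text
t: 15.3
tcp_pos: [0.6104, -0.27, 0.0282]
tool_rot: [0.418, 0.57, -0.418, 0.57]
force: [-0.0, -0.4, -2.6]
finger_gap: 0.433
```

Run:
```python
from h import *
plan(.609,-.268,.0205,107.5)
s=status.sense();im=save('wrist','w7')
cv2.imwrite('pics/c7.png',cv2.resize(im[60:460,140:500],None,fx=1.4,fy=1.4)[:,:,::-1])
```

```text
now [ 0.6104 -0.27    0.0282] t 15.3 jaw -72.5 down [ 0.  0. -1.] q6 0.68 F [-0.  -0.4 -2.6] gap 0.433
shift mm (before turn) [ 7.7 -0.7 -2.3]  turn rad 0.0  shift if turned first [ 7.7 -0.7 -2.3]
```

View pics/c7.png

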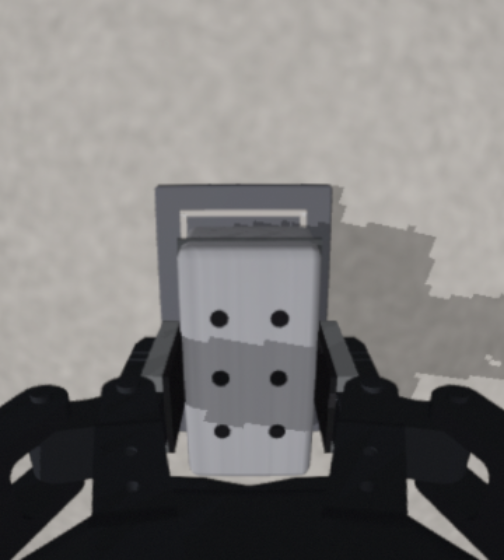

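Run:
```python
from h import *
s=status.sense(); M=R.from_quat(s['tool_rot']).as_matrix()
g=lambda u,v,z:M.T@(hit('wrist',(140+u/1.4,60+v/1.4),z,s)-s['tcp_pos'])*1000
a=(g(178,241,.0435)+g(323,241,.0435))/2; b=(g(156,185,.005)+g(332,185,.005))/2
print('case front mid (tool mm)',a.round(1),'pad front mid',b.round(1))
```

```text
case front mid (tool mm) [-14.9  36.9   0.1] pad front mid [23.6 46.  -2. ]
```

>>> arm_command([
  [[0, -0.8, -1.8, 0], [3, 0, 0, 0], [3, 0, 0, 0], [2.5, 0, 0, 0], [0, 0, 0, 0], [0, 0, 0, 0]],
])

```text
t: 15.95
tcp_pos: [0.609, -0.2685, 0.0198]
tool_rot: [0.418, 0.57, -0.418, 0.57]
force: [0.3, -0.6, -1.6]
finger_gap: 0.434
```

Run:
```python
from h import *
plan(.609,-.268,.0205,107.5)
s=status.sense();im=save('wrist','w8')
# pad edges: first dark transition along row 60+320/1.4 and column
p=im.astype(int); cool=(p[...,2]-p[...,0]>0)
for v in (200,215,240): 
    r=np.where(cool[v,200:440])[0]+200; print(v,r.min(),r.max(), [hit('wrist',(x,v),.005,s)[:2].round(4) for x in (r.min(),r.max()+1)])
for v in (240,260):
    m=(p[v,:,:].mean(1)>128)&cool[v]; r=np.where(m[230:400])[0]+230; print('case',v,r.min(),r.max())
cv2.imwrite('pics/c8.png',cv2.resize(im[60:460,140:500],None,fx=1.4,fy=1.4)[:,:,::-1])
```

```text
now [ 0.609  -0.2685  0.0198] t 15.95 jaw -72.5 down [ 0. -0. -1.] q6 0.68 F [ 0.3 -0.6 -1.6] gap 0.434
shift mm (before turn) [-0.7  0.2 -0.5]  turn rad 0.0  shift if turned first [-0.7  0.2 -0.5]
200 252 383 [array([ 0.6421, -0.2279]), array([ 0.6593, -0.2823])]
215 252 383 [array([ 0.6357, -0.2296]), array([ 0.6531, -0.2845])]
240 253 382 [array([ 0.6249, -0.233 ]), array([ 0.6423, -0.288 ])]
case 240 268 364
case 260 267 365
```

Lateral offset is about 0.3 mm. Releasing.

>>> arm_command([
  [[0, 0, 0, 0], [0, 0, 0, 0], [0, 0, 0, 0], [0, 0, 0, 0], [0, 0, 0, 0], [0, 0, 0, 0]],
], jaw=75)

```text
t: 16.6
tcp_pos: [0.609, -0.2685, 0.0199]
tool_rot: [0.418, 0.57, -0.418, 0.57]
force: [-0.4, -1.4, -0.2]
finger_gap: 0.754
```

>>> arm_command([
  [[-15, 0, 0, 0], [-35, 0, 0, 0], [-45, 0, 0, 0], [-45, 0, 0, 0], [-40, 0, 0, 0], [0, 0, 0, 0], [0, 0, 0, 0]],
])

```text
t: 17.3
tcp_pos: [0.6096, -0.2688, 0.2025]
tool_rot: [0.418, 0.569, -0.418, 0.572]
force: [-0.4, -0.4, -0.6]
finger_gap: 0.751
```

Run:
```python
from h import *
plan(.433,-.29,.18,90)
s=status.sense();im=save('wrist','w9')
B=lambda *a,**k: print(rect('wrist',im,*a,pose=s,**k))
B((250,120,385,330),.035,lo=128)
B((230,120,400,330),.005,lo=0,hi=128)
cv2.imwrite('pics/c9.png',im[:,:,::-1])
```

```text
now [ 0.6096 -0.2688  0.2025] t 17.3 jaw -72.5 down [ 0.004 -0.002 -1.   ] q6 0.68 F [-0.4 -0.4 -0.6] gap 0.751
shift mm (before turn) [  21.9 -174.8  -33. ]  turn rad 0.306  shift if turned first [  21.9 -176.6   21.2]
(array([ 606.8, -267.7]), [35.3, 71.7], np.float32(18.0))
(array([ 608.6, -268. ]), [57.0, 93.1], np.float32(17.6))
```

View pics/c9.png

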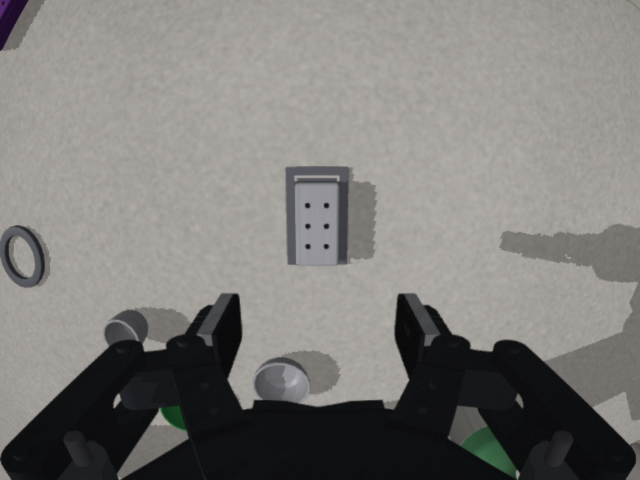

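The short case is on its pad, parallel and off-centre by less than 2 mm. The wide cover is at (282,382). I'll move back to see it better.

>>> arm_command([
  [[0, 0, 0, 0.102], [0, 0, 0, 0.102], [0, 0, 0, 0.102], [0, -30, 4, 0], [0, -40, 4, 0], [0, -40, 4, 0], [10, -40, 4, 0], [20, -40, 4, 0], [10, -40, 0, 0], [0, 0, 0, 0]],
], jaw=100)

```text
t: 18.35
tcp_pos: [0.3723, -0.2841, 0.1567]
tool_rot: [0.501, 0.504, -0.501, 0.494]
force: [0.6, -0.0, 0.1]
finger_gap: 0.999
```

>>> arm_command([
  [[0, 0, 0, 0], [0, 0, 0, 0]],
])

```text
t: 18.55
tcp_pos: [0.3798, -0.2889, 0.1596]
tool_rot: [0.5, 0.5, -0.5, 0.5]
force: [0.5, -0.7, -0.8]
finger_gap: 0.999
```

Run:
```python
from h import *
import pickle
plan(.433,-.29,.15,90)
s=status.sense();im=save('wrist','w10'); pickle.dump(s,open('w10.pkl','wb'))
```

```text
now [ 0.3798 -0.2889  0.1596] t 18.55 jaw -90.0 down [ 0.001 -0.    -1.   ] q6 0.69 F [ 0.5 -0.7 -0.8] gap 0.999
shift mm (before turn) [ 9.6 53.2  1.1]  turn rad -0.0  shift if turned first [ 9.6 53.2  1.1]
```

View pics/w10.png

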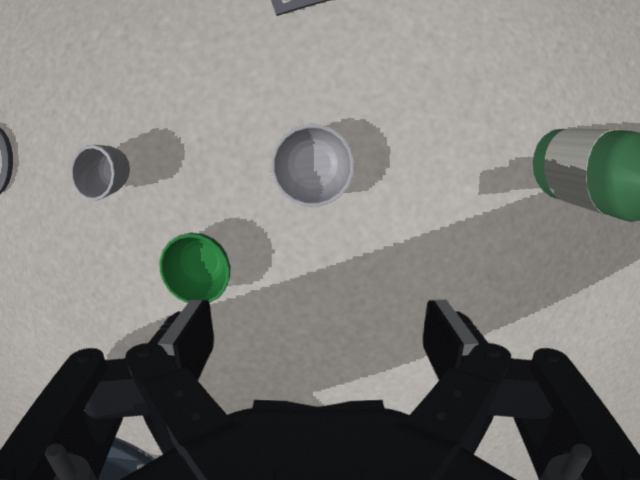

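The wide cover's rim is centred at about (313,165), and the narrow one's at about (95,172). The green one at (195,268) is left alone.

```bash
cat >> h.py <<'E'
def circ(n,im,box,z,pose=None,warm=0,lo=0,hi=256):
    u0,v0,u1,v1=box; p=im[v0:v1,u0:u1].astype(int); v=p.mean(2)
    m=((p[...,2]-p[...,0]>warm)&(v>=lo)&(v<hi)).astype(np.uint8)*255
    m=cv2.morphologyEx(m,cv2.MORPH_CLOSE,np.ones((5,5))); m=cv2.morphologyEx(m,cv2.MORPH_OPEN,np.ones((3,3)))
    c=max(cv2.findContours(m,cv2.RETR_EXTERNAL,cv2.CHAIN_APPROX_NONE)[0],key=cv2.contourArea)[:,0]
    P=np.array([hit(n,a+[u0,v0],z,pose)[:2] for a in c])*1000
    (cx,cy),r=cv2.minEnclosingCircle(P.astype(np.float32)); e=cv2.fitEllipse(P.astype(np.float32))
    return np.round([cx,cy,2*r],1),np.round([*e[0],*e[1]],1)
E
python3 - <<'E'
from h import *
import pickle
s=pickle.load(open('w10.pkl','rb')); im=cv2.imread('pics/w10.png')[:,:,::-1]
print('wide',circ('wrist',im,(255,105,375,225),.03,s,warm=-1), [hit('wrist',u,.03,s).round(4) for u in((274,165),(353,165),(313,125),(313,206))])
print('narrow',circ('wrist',im,(60,130,150,210),.042,s,warm=-1),hit('wrist',(95,172),.042,s))
w=cv2.imread('pics/w9.png')[:,:,::-1]
t=cv2.imread('pics/top0.png')[:,:,::-1]
print('top wide',circ('top',t,(365,262,403,302),.03,warm=-1),'narrow',circ('top',t,(305,268,335,296),.042,warm=-1))
E
```

```text
wide (array([ 431. , -284.2,   61.4]), array([ 430.9, -284.3,   60.1,   60.4])) [array([ 0.4314, -0.2565,  0.03  ]), array([ 0.4313, -0.3143,  0.03  ]), array([ 0.4605, -0.2851,  0.03  ]), array([ 0.4006, -0.285 ,  0.03  ])]
narrow (array([ 434.3, -115.1,   59.4]), array([ 434.3, -114. ,   43.3,   59. ])) [ 0.43402346 -0.11195145  0.042     ]
top wide (array([ 433.1, -285.1,   61.2]), array([ 433.6, -285.5,   57.6,   58.8])) narrow (array([ 435.9, -109.4,   44.6]), array([ 436.4, -109.7,   41.4,   42.2]))
```

>>> arm_command([
  [[0, 26, -2, 0], [0, 26, -2, 0], [20, 0, 0, 0], [30, 0, 0, 0], [30, 0, 0, 0], [20, 0, 0, 0], [0, 0, 0, 0], [0, 0, 0, 0], [0, 0, 0, 0]],
], jaw=100)

```text
t: 19.5
tcp_pos: [0.4321, -0.2851, 0.0609]
tool_rot: [0.5, 0.499, -0.5, 0.501]
force: [-0.4, -0.5, -0.5]
finger_gap: 1.0
```

Run:
```python
from h import *
plan(.4318,-.285,.010,90)
```

```text
now [ 0.4321 -0.2851  0.0609] t 19.5 jaw -90.0 down [ 0.002 -0.002 -1.   ] q6 0.77 F [-0.4 -0.5 -0.5] gap 1.0
shift mm (before turn) [50.9 -0.4 -0.2]  turn rad 0.0  shift if turned first [50.9 -0.4 -0.2]
```

>>> arm_command([
  [[15, 0, 0, 0], [15, 0, 0, 0], [12, 0, 0, 0], [8, 0, 0, 0], [0, 0, 0, 0], [0, 0, 0, 0]],
])

```text
t: 20.1
tcp_pos: [0.4311, -0.2846, 0.0101]
tool_rot: [0.5, 0.5, -0.5, 0.5]
force: [-0.1, 0.2, 0.3]
finger_gap: 1.0
```

>>> arm_command([
  [[0, 0, 0, 0], [0, 0, 0, 0], [0, 0, 0, 0], [0, 0, 0, 0], [0, 0, 0, 0], [0, 0, 0, 0], [0, 0, 0, 0]],
], jaw=50, force=25)

```text
t: 20.8
tcp_pos: [0.4313, -0.2847, 0.0111]
tool_rot: [0.5, 0.499, -0.5, 0.5]
force: [0.1, 0.7, 6.6]
finger_gap: 0.697
```

>>> arm_command([
  [[-10, 0, 0, 0], [-20, 0, 0, 0], [-30, 0, 0, 0], [-30, 0, 0, 0], [-30, 0, 0, 0], [0, 0, 0, 0], [0, 0, 0, 0]],
])

```text
t: 21.5
tcp_pos: [0.4311, -0.2845, 0.1307]
tool_rot: [0.5, 0.499, -0.5, 0.501]
force: [-0.2, -0.8, -0.4]
finger_gap: 0.693
```

Run:
```python
from h import *
plan(.46,.066,.13,90)
s=status.sense();im=save('wrist','w11')
cv2.imwrite('pics/c11.png',cv2.resize(im[60:460,140:500],None,fx=1.4,fy=1.4)[:,:,::-1])
```

```text
now [ 0.4311 -0.2845  0.1307] t 21.5 jaw -90.0 down [ 0.001 -0.001 -1.   ] q6 0.77 F [-0.2 -0.8 -0.4] gap 0.693
shift mm (before turn) [ 3.000e-01  2.890e+01 -3.505e+02]  turn rad -0.0  shift if turned first [ 3.000e-01  2.890e+01 -3.505e+02]
```

View pics/c11.png

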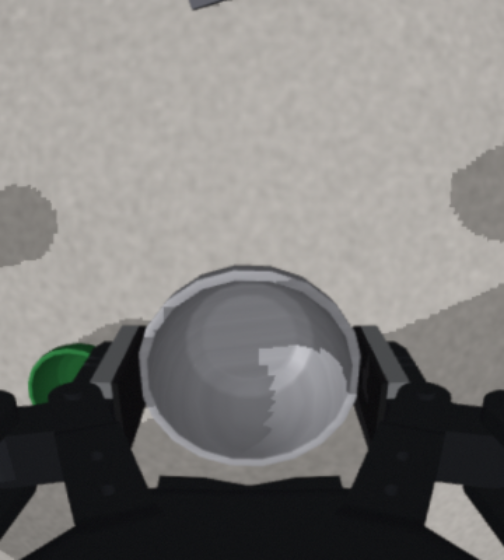

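The wide cover is held at about 59 mm and looks level. Next I'll find its axis in the tool frame and carry it over to the ring.

Run:
```python
from h import *
s=status.sense()
P=np.array([hit('wrist',(140+u/1.4,60+v/1.4),.1497,s)[:2] for u,v in [(250,267),(357,360),(250,463),(143,360)]])*1000
print(P.round(1), 'centre-TCP',((P.max(0)+P.min(0))/2-s['tcp_pos'][:2]*1000).round(1), 'dia',P.max(0)-P.min(0))
```

```text
[[ 461.9 -284. ]
 [ 435.9 -312.6]
 [ 401.7 -284. ]
 [ 435.9 -255.4]] centre-TCP [1.3 0. ] dia [60.24298383 57.19989889]
```

>>> arm_command([
  [[0, 3, -30, 0], [0, 3, -40, 0], [0, 3, -40, 0], [0, 0, -40, 0], [0, 0, -40, 0], [0, 0, -40, 0], [0, 0, -40, 0], [0, 0, -30, 0], [0, 0, 0, 0], [0, 0, 0, 0]],
])

```text
t: 22.55
tcp_pos: [0.4392, 0.0162, 0.1288]
tool_rot: [0.499, 0.501, -0.5, 0.5]
force: [1.0, -0.0, 0.1]
finger_gap: 0.693
```

Run:
```python
from h import *
plan(.46,.066,.13,90)
s=status.sense();im=save('wrist','w12')
import pickle; pickle.dump(s,open('w12.pkl','wb'))
cv2.imwrite('pics/c12.png',im[:,:,::-1])
```

```text
now [0.4392 0.0162 0.1288] t 22.55 jaw -89.9 down [-0.002  0.    -1.   ] q6 1.35 F [ 1.  -0.   0.1] gap 0.693
shift mm (before turn) [ -1.2  20.9 -49.8]  turn rad 0.002  shift if turned first [ -1.2  20.8 -49.8]
```

View pics/c12.png

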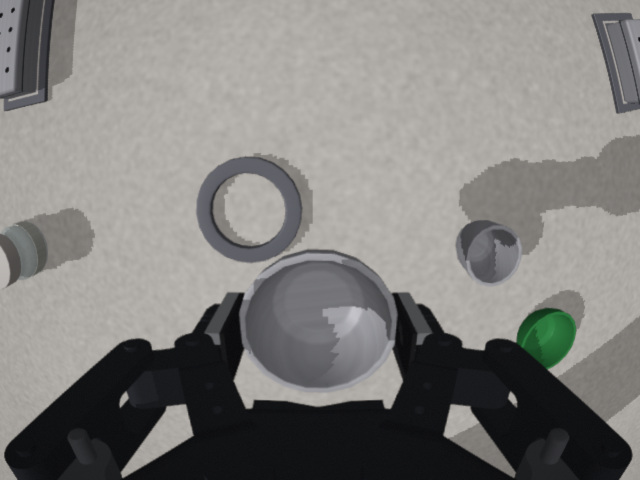

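The ring is at (249,209) and fully visible. The held cover is at (318,320) and the narrow cover's rim at about (493,253).

Run:
```python
from h import *
import pickle
s=pickle.load(open('w12.pkl','rb')); im=cv2.imread('pics/w12.png')[:,:,::-1]
r=circ('wrist',im,(185,146,315,246),.009,s,hi=128); print('ring',r)
P=[hit('wrist',u,.009,s)[:2].round(4) for u in((197,209),(301,209),(249,156.5),(249,261.5))]; print(P)
P=[hit('wrist',u,.042,s)[:2].round(4) for u in((466,254),(521,254),(494,223.5),(494,285))]; print('narrow',P)
print('narrow low',circ('wrist',im,(445,210,533,296),.042,s,warm=-1))
plan(.4575,.066,.13,90)
```

```text
ring (array([458. ,  68.1,  79.4]), array([460.6,  67.8,  66.9,  73.8]))
[array([0.4599, 0.1064]), array([0.4592, 0.0287]), array([0.4974, 0.0654]), array([0.4192, 0.0685])]
narrow [array([ 0.4355, -0.0847]), array([ 0.4352, -0.1298]), array([ 0.4573, -0.1038]), array([ 0.4119, -0.1107])]
narrow low (array([ 437.3, -102.9,   56.6]), array([ 436.3, -103.5,   43.5,   56.2]))
now [0.4397 0.0154 0.129 ] t 22.6 jaw -90.0 down [-0.002  0.    -1.   ] q6 1.35 F [ 0.1  0.7 -0.8] gap 0.695
shift mm (before turn) [ -1.   17.9 -50.6]  turn rad 0.0  shift if turned first [ -1.   17.8 -50.6]
```

>>> arm_command([
  [[0, 9, -26, 0], [0, 9, -25.5, 0], [0, 0, 0, 0], [20, 0, 0, 0], [30, 0, 0, 0], [25, 0, 0, 0], [0, 0, 0, 0], [0, 0, 0, 0], [0, 0, 0, 0]],
])

```text
t: 23.5
tcp_pos: [0.4587, 0.0663, 0.0557]
tool_rot: [0.501, 0.499, -0.5, 0.5]
force: [-0.2, 0.1, 0.2]
finger_gap: 0.698
```

Run:
```python
from h import *
plan(.4577,.067,.0125,90)
s=status.sense();im=save('wrist','w13')
c=cv2.resize(im[100:460,160:480],None,fx=1.6,fy=1.6); cv2.imwrite('pics/c13.png',c[:,:,::-1])
p=im.astype(int); v=p.mean(2); dark=(p[...,2]-p[...,0]>0)&(v<128)
for row in (210,220,230,235):
    x=np.where(dark[row,200:440])[0]+200
    if len(x): print(row,x.min(),x.max(),[hit('wrist',(a,row),.009,s)[:2].round(4) for a in (x.min(),x.max()+1)])
ys=np.where(dark[150:300,315:322].all(1))[0]+150; print('top v',ys[:3],hit('wrist',(318,ys[0]),.009,s).round(4))
```

```text
now [0.4587 0.0663 0.0557] t 23.5 jaw -90.1 down [ 0.002 -0.    -1.   ] q6 1.47 F [-0.2  0.1  0.2] gap 0.698
shift mm (before turn) [43.2 -1.1 -0.7]  turn rad -0.001  shift if turned first [43.2 -1.1 -0.7]
210 275 354 [array([0.4921, 0.0888]), array([0.492 , 0.0473])]
220 263 366 [array([0.4869, 0.0953]), array([0.4867, 0.0408])]
230 256 374 [array([0.4815, 0.0993]), array([0.4814, 0.0364])]
235 252 378 [array([0.4788, 0.1016]), array([0.4786, 0.0341])]
top v [199 200 201] [0.4978 0.0665 0.009 ]
```

>>> arm_command([
  [[0, -2, -1.5, 0], [10, 0, 0, 0], [12, 0, 0, 0], [10, 0, 0, 0], [6, 0, 0, 0], [4, 0, 0, 0], [0, 0, 0, 0], [0, 0, 0, 0]],
])

```text
t: 24.35
tcp_pos: [0.4561, 0.0686, 0.0128]
tool_rot: [0.5, 0.5, -0.5, 0.5]
force: [-0.1, 0.3, -0.7]
finger_gap: 0.696
```

Run:
```python
from h import *
plan(.457,.068,.0115,90)
s=status.sense();im=save('wrist','w14')
c=cv2.resize(im[100:460,160:480],None,fx=1.6,fy=1.6); cv2.imwrite('pics/c14.png',c[:,:,::-1])
```

```text
now [0.4561 0.0686 0.0128] t 24.35 jaw -90.0 down [ 0.  0. -1.] q6 1.48 F [-0.1  0.3 -0.7] gap 0.696
shift mm (before turn) [1.3 0.9 0.6]  turn rad -0.0  shift if turned first [1.3 0.9 0.6]
```

No contact force, so it went into the hole. I'll lower the last 1.5 mm and release.

>>> arm_command([
  [[1.5, 0.7, 0, 0], [0, 0, 0, 0], [0, 0, 0, 0]],
])

```text
t: 24.7
tcp_pos: [0.4569, 0.0686, 0.0115]
tool_rot: [0.5, 0.5, -0.5, 0.5]
force: [-0.2, -0.5, -0.3]
finger_gap: 0.696
```

>>> arm_command([
  [[0, 0, 0, 0], [0, 0, 0, 0], [0, 0, 0, 0], [0, 0, 0, 0], [0, 0, 0, 0], [0, 0, 0, 0]],
], jaw=100)

```text
t: 25.3
tcp_pos: [0.4567, 0.0686, 0.0113]
tool_rot: [-0.5, -0.5, 0.5, -0.5]
force: [1.0, -0.9, -0.5]
finger_gap: 1.003
```

>>> arm_command([
  [[-10, 0, 0, 0], [-25, 0, 0, 0], [-40, 0, 0, 0], [-40, 0, 0, 0], [-10, -35, 0, 0], [0, -40, 0, 0], [0, 0, 0, 0], [0, 0, 0, 0]],
])

```text
t: 26.1
tcp_pos: [0.3808, 0.0687, 0.137]
tool_rot: [0.5, 0.5, -0.5, 0.5]
force: [0.7, 0.0, 0.9]
finger_gap: 0.999
```

Run:
```python
from h import *
import pickle
plan(.435,-.1075,.13,90)
s=status.sense();im=save('wrist','w15'); pickle.dump(s,open('w15.pkl','wb'))
cv2.imwrite('pics/c15.png',im[:,:,::-1])
```

```text
now [0.3808 0.0687 0.137 ] t 26.1 jaw -90.0 down [ 0.001 -0.    -1.   ] q6 1.46 F [0.7 0.  0.9] gap 0.999
shift mm (before turn) [  7.1  54.2 176.2]  turn rad -0.0  shift if turned first [  7.1  54.1 176.2]
```

View pics/c15.png

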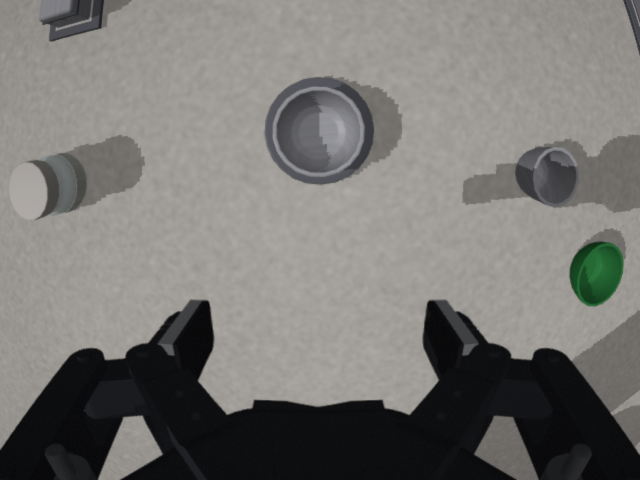

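The wide cover sits level and concentric in the ring, with its rim centred at (318,131). Next is the narrow cover.

>>> arm_command([
  [[0, 0, 30, 0], [0, 0, 37, 0], [0, 0, 37, 0], [0, 0, 37, 0], [0, 0, 36, 0], [0, 0, 0, 0], [0, 0, 0, 0], [0, 0, 0, 0]],
])

```text
t: 26.95
tcp_pos: [0.3817, -0.1078, 0.1362]
tool_rot: [0.5, 0.5, -0.5, 0.5]
force: [0.4, 0.1, -0.0]
finger_gap: 1.0
```

Run:
```python
from h import *
import pickle
s=pickle.load(open('w15.pkl','rb')); im=cv2.imread('pics/w15.png')[:,:,::-1]
P=np.array([hit('wrist',u,.03,s)[:2] for u in((273,131.5),(364,131.5),(318.5,87),(318.5,176.5))])*1000
print('wide rim',P.round(1).tolist(),'centre',(P.max(0)+P.min(0))/2)
print('ring',circ('wrist',im,(255,65,376,192),.009,s,hi=256,warm=0))
plan(.4353,-.108,.13,90)
s=status.sense();im=save('wrist','w16')
for w in(-1,1): print('narrow',circ('wrist',im,(270,90,370,190),.042,s,warm=w,hi=140))
cv2.imwrite('pics/c16.png',np.hstack([cv2.resize(im[70:220,230:410],None,fx=3,fy=3)])[:,:,::-1])
```

```text
wide rim [[456.5, 98.9], [456.5, 38.3], [486.3, 68.6], [425.8, 68.6]] centre [456.04986203  68.58855799]
ring (array([457.8,  67.6,  79.8]), array([457.7,  68.3,  77.5,  77.9]))
now [ 0.3817 -0.1078  0.1362] t 26.95 jaw -90.0 down [-0.001  0.001 -1.   ] q6 1.01 F [ 0.4  0.1 -0. ] gap 1.0
shift mm (before turn) [ 6.1 53.6  0.2]  turn rad 0.0  shift if turned first [ 6.1 53.6  0.2]
narrow (array([ 434.4, -108.6,   44.3]), array([ 435.9, -108.8,   36.7,   44.4]))
narrow (array([ 434.1, -108.5,   43.7]), array([ 435.7, -108.7,   36.5,   44. ]))
```

View pics/c16.png

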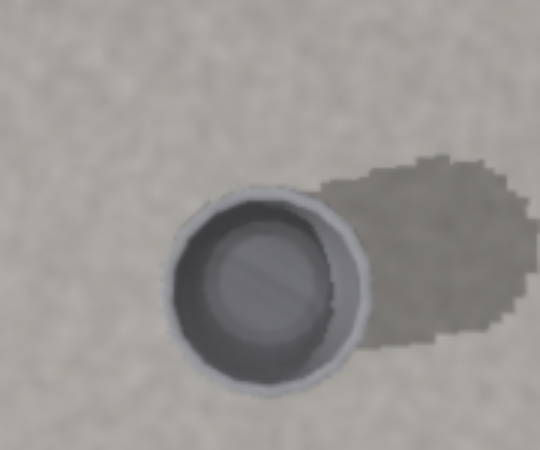

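The narrow rim's circle is centred at about (319,167). I've viewed 15 pictures, so I'm saving the last one for the final check.

Run:
```python
from h import *
s=status.sense()
P=np.array([hit('wrist',u,.042,s)[:2] for u in((284.3,167),(354,167),(319,132),(319,202.7))])*1000
print(P.round(1).tolist(),'centre',(P.max(0)+P.min(0))/2)
```

```text
[[433.8, -85.6], [433.8, -129.9], [456.0, -107.6], [410.6, -107.7]] centre [ 433.28663414 -107.7586867 ]
```

>>> arm_command([
  [[0, 27, 0.5, 0], [0, 26, 0.5, 0], [0, 0, 0, 0], [15, 0, 0, 0], [25, 0, 0, 0], [20, 0, 0, 0], [0, 0, 0, 0], [0, 0, 0, 0], [0, 0, 0, 0]],
])

```text
t: 27.9
tcp_pos: [0.4349, -0.1092, 0.0771]
tool_rot: [0.5, 0.5, -0.5, 0.501]
force: [0.1, -0.3, 0.5]
finger_gap: 1.001
```

Run:
```python
from h import *
plan(.435,-.1085,.028,90)
```

```text
now [ 0.4349 -0.1092  0.0771] t 27.9 jaw -90.0 down [ 0.001 -0.    -1.   ] q6 1.07 F [ 0.1 -0.3  0.5] gap 1.001
shift mm (before turn) [49.1  0.  -0.7]  turn rad 0.001  shift if turned first [49.1  0.  -0.7]
```

>>> arm_command([
  [[12, -1, -1, 0], [15, 0, 0, 0], [12, 0, 0, 0], [10, 0, 0, 0], [0, 0, 0, 0], [0, 0, 0, 0]],
])

```text
t: 28.5
tcp_pos: [0.4339, -0.1085, 0.0277]
tool_rot: [0.5, 0.5, -0.5, 0.5]
force: [1.0, -0.3, 0.5]
finger_gap: 1.0
```

>>> arm_command([
  [[0, 0, 0, 0], [0, 0, 0, 0], [0, 0, 0, 0], [0, 0, 0, 0], [0, 0, 0, 0], [0, 0, 0, 0], [0, 0, 0, 0], [0, 0, 0, 0]],
], jaw=30, force=25)

```text
t: 29.3
tcp_pos: [0.434, -0.1085, 0.028]
tool_rot: [0.5, 0.5, -0.5, 0.5]
force: [-0.4, 1.3, 5.7]
finger_gap: 0.524
```

>>> arm_command([
  [[-10, 0, 0, 0], [-20, 0, 0, 0], [-30, 0, 0, 0], [-30, 0, 0, 0], [-20, 0, 0, 0], [0, 0, 0, 0], [0, 0, 0, 0]],
])

```text
t: 30.0
tcp_pos: [0.4336, -0.1084, 0.1378]
tool_rot: [0.5, 0.5, -0.5, 0.5]
force: [-1.2, -0.1, -0.8]
finger_gap: 0.519
```

Run:
```python
from h import *
plan(.457,.068,.13,90)
s=status.sense();im=save('wrist','w17')
zt=s['tcp_pos'][2]+.042-.028
p=im.astype(int); cool=((p[...,2]-p[...,0]>0)&(p.mean(2)>40)).astype(np.uint8)
ys=np.where(cool[200:400,318])[0]+200; print('col318',ys.min(),ys.max())
for r in (300,310,320): x=np.where(cool[r,240:400])[0]+240; print(r,x.min(),x.max())
print(hit('wrist',(318,ys.min()),zt,s),hit('wrist',(318,ys.max()),zt,s))
```

```text
now [ 0.4336 -0.1084  0.1378] t 30.0 jaw -90.0 down [ 0.001 -0.001 -1.   ] q6 1.08 F [-1.2 -0.1 -0.8] gap 0.519
shift mm (before turn) [   7.7   23.3 -176.4]  turn rad -0.0  shift if turned first [   7.7   23.4 -176.4]
col318 254 370
300 243 393
310 240 399
320 240 399
[ 0.4619346  -0.1081398   0.15180938] [ 0.41124844 -0.10811141  0.15180938]
```

>>> arm_command([
  [[0, 3, -27, 0], [0, 4, -30, 0], [0, 4, -30, 0], [0, 4, -30, 0], [0, 4, -30, 0], [0, 3.5, -30, 0], [0, 0, 0, 0], [15, 0, 0, 0], [20, 0, 0, 0], [0, 0, 0, 0]],
])

```text
t: 31.05
tcp_pos: [0.4538, 0.0682, 0.0998]
tool_rot: [-0.498, -0.502, 0.502, -0.498]
force: [0.4, -0.0, -0.7]
finger_gap: 0.521
```

>>> arm_command([
  [[0, 0, 0, 0], [0, 0, 0, 0]],
])

```text
t: 31.25
tcp_pos: [0.4564, 0.0681, 0.1025]
tool_rot: [0.5, 0.5, -0.5, 0.5]
force: [0.4, 0.2, 0.5]
finger_gap: 0.52
```

Run:
```python
from h import *
plan(.456,.0685,.034,90)
s=status.sense();im=save('wrist','w18')
p=im.astype(int); v=p.mean(2); dark=(p[...,2]-p[...,0]>0)&(v<128)
for row in range(195,246,10):
    x=np.where(dark[row,180:460])[0]+180
    if len(x): print(row,x.min(),x.max(),[hit('wrist',(a,row),.009,s)[:2].round(4) for a in (x.min(),x.max()+1)])
```

```text
now [0.4564 0.0681 0.1025] t 31.25 jaw -90.0 down [ 0. -0. -1.] q6 1.48 F [0.4 0.2 0.5] gap 0.52
shift mm (before turn) [68.5 -0.4 -0.4]  turn rad -0.001  shift if turned first [68.5 -0.4 -0.4]
195 284 352 [array([0.4908, 0.0902]), array([0.4907, 0.0459])]
205 273 363 [array([0.4843, 0.0975]), array([0.4843, 0.0386])]
215 266 370 [array([0.4778, 0.1023]), array([0.4777, 0.0338])]
225 262 374 [array([0.4711, 0.1052]), array([0.471 , 0.0309])]
235 260 376 [array([0.4643, 0.1068]), array([0.4642, 0.0293])]
245 259 376 [array([0.4574, 0.1077]), array([0.4573, 0.0291])]
```

>>> arm_command([
  [[15, 0, 0, 0], [20, 0, 0, 0], [15, 0, 0, 0], [10, 0, 0, 0], [6, 0, 0, 0], [0, 0, 0, 0], [0, 0, 0, 0], [0, 0, 0, 0]],
])

```text
t: 32.1
tcp_pos: [0.4567, 0.0685, 0.0369]
tool_rot: [0.5, 0.5, -0.5, 0.5]
force: [-0.3, -0.3, 0.1]
finger_gap: 0.517
```

Run:
```python
from h import *
plan(.456,.0685,.0325,90)
```

```text
now [0.4567 0.0685 0.0369] t 32.1 jaw -90.0 down [ 0.001 -0.    -1.   ] q6 1.48 F [-0.3 -0.3  0.1] gap 0.517
shift mm (before turn) [ 4.4 -0.7  0. ]  turn rad -0.0  shift if turned first [ 4.4 -0.7  0. ]
```

>>> arm_command([
  [[2, 0, 0, 0], [2, 0, 0, 0], [0.5, 0, 0, 0], [0, 0, 0, 0], [0, 0, 0, 0]],
])

```text
t: 32.6
tcp_pos: [0.4564, 0.0686, 0.032]
tool_rot: [0.5, 0.5, -0.5, 0.5]
force: [-0.0, 0.7, 3.7]
finger_gap: 0.522
```

Light contact came at the expected height. Releasing.

>>> arm_command([
  [[0, 0, 0, 0], [0, 0, 0, 0], [0, 0, 0, 0], [0, 0, 0, 0], [0, 0, 0, 0], [0, 0, 0, 0]],
], jaw=80)

```text
t: 33.2
tcp_pos: [0.4562, 0.0686, 0.0318]
tool_rot: [-0.5, -0.5, 0.5, -0.5]
force: [0.7, 0.2, 0.2]
finger_gap: 0.802
```

>>> arm_command([
  [[-10, 0, 0, 0], [-25, 0, 0, 0], [-40, 0, 0, 0], [-40, 0, 0, 0], [-20, -35, 0, 0], [-20, -35, 0, 0], [0, 0, 0, 0], [0, 0, 0, 0], [0, 0, 0, 0]],
])

```text
t: 34.1
tcp_pos: [0.3874, 0.0684, 0.1871]
tool_rot: [0.5, 0.499, -0.5, 0.5]
force: [0.3, 0.0, 0.4]
finger_gap: 0.798
```

Run:
```python
from h import *
plan(.456,.0685,.0325,90)
s=status.sense();im=save('wrist','w19');t=save('top','top19');sd=save('side','side19')
f=lambda a,w,h:cv2.resize(a,(w,h),interpolation=cv2.INTER_CUBIC)
A=f(im[90:240,220:420],400,300); B=f(t[180:300,160:400][:,:],400,200); C=f(sd[180:300,290:450],400,300); D=f(sd[290:450,100:340],400,267)
cv2.imwrite('pics/fin.png',np.vstack([np.hstack([A,C]),np.hstack([f(t[185:295,160:400],400,184),f(D,400,184)])])[:,:,::-1])
print('jar top',hit('top',(180,288),.055))
print('short top cam',rect('top',t,(350,195,395,245),.035,lo=125),rect('top',t,(350,195,395,245),.005,lo=0,hi=256))
print('long top cam',rect('top',t,(165,180,205,250),.035,lo=125),rect('top',t,(165,180,205,250),.005,lo=0,hi=256))
d=cv2.absdiff(t,cv2.imread('pics/top0.png')[:,:,::-1]).max(2); print('jar diff',(d[275:305,165:200]>40).sum(),'green',(d[300:325,337:362]>40).sum(),'bottle',(d[260:290,450:490]>40).sum(),'purple',(d[145:195,210:242]>40).sum())
```

```text
now [0.3874 0.0684 0.1871] t 34.1 jaw -90.0 down [ 0.002 -0.    -1.   ] q6 1.46 F [0.3 0.  0.4] gap 0.798
shift mm (before turn) [ 1.547e+02  6.830e+01 -1.000e-01]  turn rad -0.0  shift if turned first [ 1.547e+02  6.830e+01 -1.000e-01]
jar top [0.42558166 0.27220593 0.055     ]
short top cam (array([ 608.6, -268.9]), [34.4, 67.8], np.float32(17.7)) (array([ 610.8, -269.2]), [57.0, 91.3], np.float32(17.5))
long top cam (array([634.8, 279. ]), [33.5, 122.1], np.float32(179.7)) (array([636.4, 278.4]), [57.2, 145.1], np.float32(179.1))
jar diff 239 green 3 bottle 330 purple 0
```

View pics/fin.png

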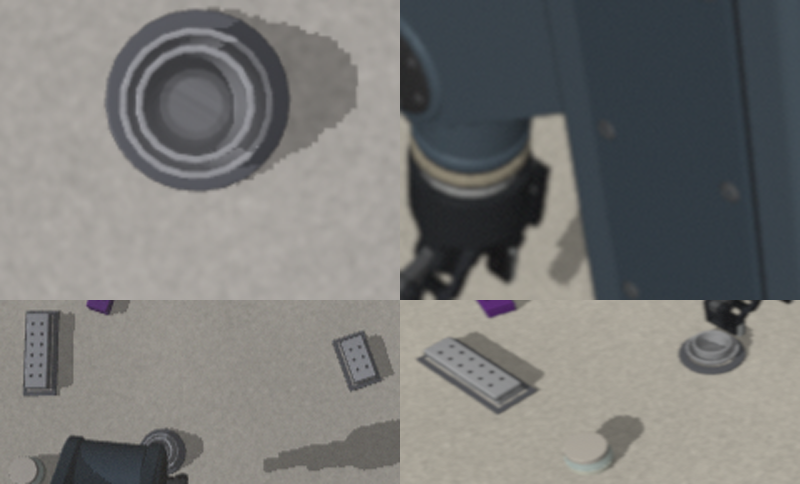

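The final view shows both cases on their pads and the covers nested, level and concentric in the ring. The differences at the jar and bottle in the top view fit the arm and its shadow covering them, and the jar stands upright in the side view. Handing in.

```bash
python3 -c "
from station import ticket; print(ticket.sign_off())"
```

```text
the job is handed in; nothing more can be done
None
```

The job is done and handed in at about 34 s. Everything was placed in the order asked and let go, and the gripper was clear of the ware. No contact force I read went above about 7 N.

- **Long case:** it is parallel to its pad. The wrist camera puts it about 1 mm off-centre; the overhead camera says 1.6 mm.
- **Short case:** it is in line with its pad to within about 0.5°, and about 2 mm off-centre along its length on both cameras.
- **Covers:** the wide cover stands level in the ring, about 1–2 mm off-centre. The narrow cover touched down inside it at the expected height and looks upright and concentric.
- **Jar, bottle and look-alikes:** the purple and green look-alikes show no change from the first overhead picture. That comparison did flag changed pixels at the jar and the bottle. I put these down to the arm and its shadow: no move went near either, and the jar stands upright in the side view. I did not take a separate close look at the bottle at the end.

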